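# Check in the kit boxes and stack them

### The arm

A 6-joint arm with a two-finger parallel gripper is mounted at the origin on the work surface. World frame = base frame: x ahead of the robot, y to its left, z up, the work surface at z = 0. Lengths are in mm, angles in rad, forces in N, time in s.
With the tool pointing down it reaches from about 350 to 800 mm from the base axis. Payload 7.3 kg.
Tool frame: the origin (TCP) lies at the very end of the fingers, on their centre line; the grasp point (between the pads) lies 19 mm behind it; x points along the fingers, y is the direction in which the jaws open and shut, and the axes are right-handed (so a half turn about x gives the same grasp; the last joint's range is limited). The gripper opens to 85 mm and grips with 20 to 120 N. Pads are 22 mm wide; open, the fingers measure 114 mm over their backs; the gripper's body (76 mm by 85 mm) begins 54 mm behind the grasp point. The pads swing forward as they close: fully open they stand 13 mm farther back than shut.
Start: joints at [0.971, 0.342, 1.524, -0, 1.275, -0.146], TCP at [230.14, 471.89, 231.322] pointing down, gripper open.
Joint ranges: [-2.53, 2.53], [-0.77, 2.02], [0.04, 2.7], [-1, 4.14], [0.28, 2.66], [-3.11, 3.11]. Speed limits (rad/s): [2.57, 2.57, 3.14, 3.14, 3.14, 3.14].

### API

Orientations are given as a unit quaternion [x, y, z, w].
In Python, from station import bot, ik, imaging, job gives the robot as it stands. The module is installed in compiled form; this text tells all that it offers. Calls block until the motion is done:
- bot.movep(position, orientation): joint-space move of the TCP to a pose.
- bot.servo_line(position, attitude=None, v=150, until_force=None): straight line of the TCP; attitude=None keeps the orientation; v is the mean speed in mm/s. With until_force (N) it stops when the force on the tool has changed by that much, and returns True; else False.
- bot.set_joints(angles): joint-space move.
- bot.command_gripper(opening, force=None): finger opening in mm; force is the grip in N (None keeps the last); returns when the fingers have stopped.
- bot.dwell(seconds).
- ik(position, orientation): joint angles nearest the present ones, or None.
- imaging.read_camera(name): name is "scene" or "top"; returns the picture (384x512x3 uint8, red, green, blue); there is no depth.
- imaging.camera_info(name): a dict with "K" (3x3 intrinsics, pixels), "rvec" (rotation vector, rad) and "tvec" (3), from world to camera coordinates, as OpenCV has them. Camera axes: x right, y down, z forward; pixel columns grow to the right and rows downward; lengths in mm; the calibration is good to about 2 mm. A picture is of the moment at which its call begins. camera_info takes no time and is no camera call.
A pose or a line that the arm cannot do raises bot.MotionError and nothing moves.
- job.finish_job(): hands the job in, once; it reports no verdict.
Readings, each from a call of its own:
- bot.current_t(): time.
- bot.current_joints(): joint angles.
- bot.current_dq(): joint speeds.
- bot.current_joint_efforts(): joint torques, N m.
- bot.current_tcp_pos(): TCP position.
- bot.current_tcp_rot(): TCP orientation.
- bot.current_wrist_force(): force on the tool from outside, world axes, zero at the start.
- bot.current_ft_torque(): the same for the moment, N m.
- bot.current_gripper_width(): finger opening in mm.
Only numpy, scipy, OpenCV 4.12 (cv2) and the standard library are available. Lean on these libraries where they do the work, as an engineer would, in place of code of your own. Each camera call takes 0.05 s, during which the arm holds its last target. There are 200 camera calls.

### The job

Switch the reader on by throwing its lever fully over, then check in the kit boxes on the bench (two or three of the large, medium and small one), the largest first: pick each up and hold three of its sides to the label reader in turn, first the left end (left as you face its labelled long side), then the labelled long side, then the right end, each with its label at the reading point over the white cross at lens height, upright and square to the lens and still for a second. Then stack the boxes upright in one column on the base board, largest at the bottom and smallest on top, each centred on and square with the board, its long way along the board's. Finish with the lever thrown fully back to off, and leave the other things on the bench where they are.

Things in the scene. Friction and masses are not known exactly. Their poses are not given: they have to be found in the camera images.
- large: large closed cardboard kit box 66 mm (x) by 150 mm (y, long way) by 66 mm high, 0.1 to 0.4 kg; origin at its underside's centre, z up. The long side at -x (front) has a low white label and a white seal strip over its top edge, seen from above; the +x side is bare; each end has a low white label; facing the front, the +y end is on the left. Grip across the 66 mm, near the top.
- large_left (a point): centre of the label on the large box's left end (+y end; 75 mm from the box's centre), on that face, 16 mm above the underside
- large_front (a point): centre of the label on the large box's front (-x side; 33 mm from the box's centre), on that face, 16 mm above the underside
- large_right (a point): centre of the label on the large box's right end (-y end; 75 mm from the box's centre), on that face, 16 mm above the underside
- medium: medium closed cardboard kit box 60 mm (x) by 124 mm (y, long way) by 60 mm high, 0.1 to 0.4 kg; origin at its underside's centre, z up. The long side at -x (front) has a low white label and a white seal strip over its top edge, seen from above; the +x side is bare; each end has a low white label; facing the front, the +y end is on the left. Grip across the 60 mm, near the top.
- medium_left (a point): centre of the label on the medium box's left end (+y end; 62 mm from the box's centre), on that face, 16 mm above the underside
- medium_front (a point): centre of the label on the medium box's front (-x side; 30 mm from the box's centre), on that face, 16 mm above the underside
- medium_right (a point): centre of the label on the medium box's right end (-y end; 62 mm from the box's centre), on that face, 16 mm above the underside
- small: small closed cardboard kit box 54 mm (x) by 98 mm (y, long way) by 54 mm high, 0.1 to 0.4 kg; origin at its underside's centre, z up. The long side at -x (front) has a low white label and a white seal strip over its top edge, seen from above; the +x side is bare; each end has a low white label; facing the front, the +y end is on the left. Grip across the 54 mm, near the top.
- small_left (a point): centre of the label on the small box's left end (+y end; 49 mm from the box's centre), on that face, 16 mm above the underside
- small_front (a point): centre of the label on the small box's front (-x side; 27 mm from the box's centre), on that face, 16 mm above the underside
- small_right (a point): centre of the label on the small box's right end (-y end; 49 mm from the box's centre), on that face, 16 mm above the underside
- reader: label reader, fixed: black base plate 4 mm thick, x -65 to +135 mm, 120 mm wide, with a grey head 85 mm wide, 96 mm high. Origin on the table under the white cross on the plate; x is level, from the cross to the lens, z up; the lens is on the head's face 80 mm along x, 60 mm above the table, and looks back along -x
- mark (a point): the reader's reading point: straight above the white cross, at the height of the lens, 60 mm above the table, 80 mm before the head's face; a label is read when its centre is here and its face is square to the lens
- board: base board for the column, plywood, fixed: 130 mm (x) by 190 mm (y, the long way), 6 mm thick, with a thin black outline 66 x 150 mm at its middle; origin at the centre of its underside on the table. Boxes stand on its top with their long way along its long way, either way round
- switch_base: the reader's switch, fixed: grey block 70 (x) x 50 (y) x 25 mm, origin at its underside's centre; a lever pivots on it 22 mm up about its y axis
- switch (a joint): the switch's lever: 0 = off, leaning 0.5 rad to the block's -x; 1.0 = on, leaning 0.5 rad to its +x. Stays where it is left; about 1 N at its end moves it. A black ball 26 mm across ends it, 60 mm from the pivot: centre 75 mm above the table, 29 mm to -x when off, 29 mm to +x when on
- tape_roll: roll of tape lying flat, 92 mm across, 24 mm high; a bystander, loose, origin at its underside centre
- marker: blue marker pen, 15 mm thick, about 140 mm long, lying along its x; a bystander, loose
- ruler: metal ruler 200 x 30 x 4 mm, lying along its x; a bystander, loose, origin at its underside centre
- scissors: scissors with red handles lying along their x, 160 mm long, 12 mm high; a bystander, loose, origin at its underside centre
- tissue_box: tissue box 100 x 100 x 90 mm high; a bystander, loose, origin at its underside centre
- glue_bottle: white glue bottle, 52 mm across, 130 mm tall, upright; a bystander, loose, origin at its underside centre
- straw_cup: clear cup, 72 mm across, 90 mm tall, upright; a bystander, loose, origin at its underside centre

How it is judged:
By the outcome, as a careful person would: the job done as asked, in the order asked, and still so for the second after the job is handed in, with the robot touching nothing.
Of large, medium, small only 2 to 3 are there at a start; the rules pass over those that are not, and their reading is None.
At some moment in a run one of large may be knocked a few centimetres aside while the robot is not near it.
Once in a run the grip may slacken for a moment while it holds something.
It also fails if it takes over 210 s, if anything falls off the work surface, if the arm or the gripper's body presses on something with over 40 N, if the wrist force passes 120 N, or if a joint passes its speed limit or range.

## Working session

There is one attempt and no reset: what is moved stays moved. The work goes in short steps, each a Python script; the robot and the scene stay as the last script left them, time stands still between calls to the robot, and variables do not carry over. Pictures are saved under pics/ and viewed, about 12 in all and at most 16, crops included, and the job is handed in when it is done.

```bash
mkdir -p pics; ls; python3 - <<'E'
from station import bot, ik, imaging, job
import cv2
for n in ("top","scene"):
    im=imaging.read_camera(n); cv2.imwrite(f"pics/{n}0.png",cv2.cvtColor(im,cv2.COLOR_RGB2BGR))
    print(n,imaging.camera_info(n))
    im=cv2.resize(im,(800,600),interpolation=cv2.INTER_CUBIC); cv2.imwrite(f"pics/{n}0b.png",cv2.cvtColor(im,cv2.COLOR_RGB2BGR))
print(bot.current_t(),bot.current_tcp_rot(),bot.current_gripper_width())
E
```

```text
pics
top {'K': array([[422.80598207,   0.        , 260.74593327],
       [  0.        , 422.80598207, 191.83396611],
       [  0.        ,   0.        ,   1.        ]]), 'rvec': array([ 2.18780112, -2.02227514,  0.21220245]), 'tvec': array([ -55.15290817,  511.1298606 , 1007.79302805])}
scene {'K': array([[355.93711461,   0.        , 260.51938128],
       [  0.        , 355.93711461, 186.76517436],
       [  0.        ,   0.        ,   1.        ]]), 'rvec': array([ 1.90010368,  1.50507946, -0.67554681]), 'tvec': array([ -79.15961831, -265.49882225, 1346.59979627])}
0.1 [ 0.15859971  0.68916715 -0.15953797  0.6887978 ] 85.25345825502795
```

View pics/top0b.png

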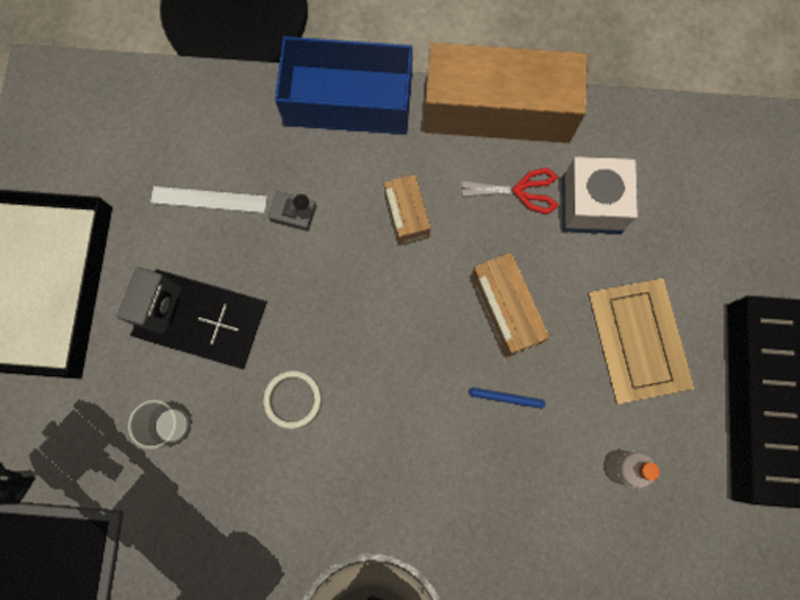

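View pics/scene0b.png

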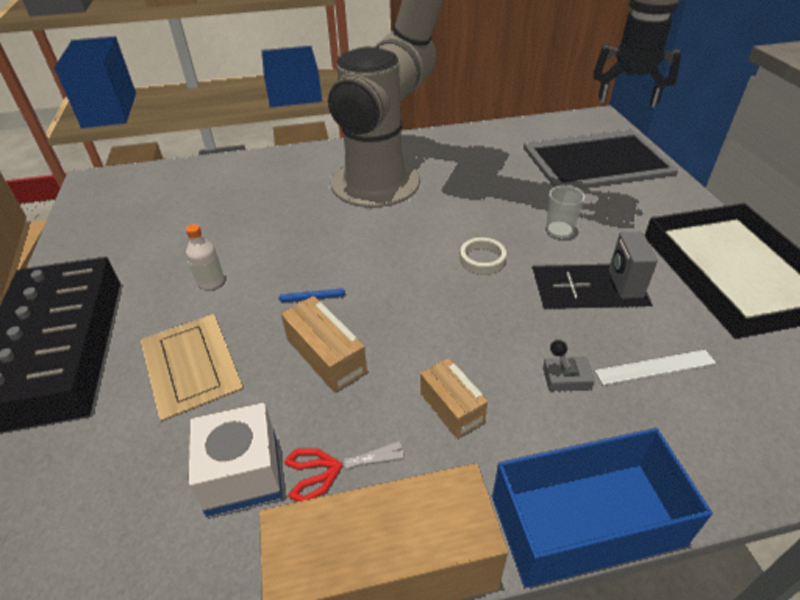

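```bash
cat > h.py <<'E'
import numpy as np, cv2
from station import bot, ik, imaging, job
def cam(n):
    c=imaging.camera_info(n); R=cv2.Rodrigues(c["rvec"])[0]; return c["K"],R,np.array(c["tvec"]).ravel()
def ray(n,px,z):
    K,R,t=cam(n); px=np.atleast_2d(np.array(px,float)); z=np.broadcast_to(z,(len(px),))
    d=(R.T@np.linalg.inv(K)@np.c_[px,np.ones(len(px))].T).T; o=-R.T@t
    return o+d*((z-o[2])/d[:,2])[:,None]
def proj(n,P):
    c=imaging.camera_info(n); return cv2.projectPoints(np.atleast_2d(np.array(P,float)),c["rvec"],c["tvec"],c["K"],None)[0][:,0]
def snap(n,name,crop=None,s=1):
    im=cv2.cvtColor(imaging.read_camera(n),cv2.COLOR_RGB2BGR)
    save(im,name,crop,s); return im
def save(im,name,crop=None,s=1):
    if crop: x0,x1,y0,y1=crop; im=im[y0:y1,x0:x1]
    cv2.imwrite(f"pics/{name}.png",cv2.resize(im,None,fx=s,fy=s,interpolation=cv2.INTER_CUBIC))
E
python3 - <<'E'
from h import *
im=cv2.imread("pics/top0.png")
K,R,t=cam("top"); print("campos",-R.T@t)
hsv=cv2.cvtColor(im,cv2.COLOR_BGR2HSV)
m=cv2.inRange(hsv,(5,70,60),(28,255,255))
n,l,st,c=cv2.connectedComponentsWithStats(m)
for i in range(1,n):
    if st[i,4]>60: print(st[i],c[i])
a=im[100:260,235:455]; b=im[110:245,70:210]
save(im,"cropA",(235,455,100,266),3.6); save(im,"cropB",(70,210,110,245),4.4)
print("colors",hsv[190,325],hsv[190,312],hsv[200,345],hsv[210,410])
E
```

```text
campos [ 293.23670576  -33.20333749 1092.17770433]
[ 271   27  106   65 5915] [323.03076923  58.59526627]
[246 112  30  45 786] [261.65903308 133.48854962]
[ 301  161   51   68 1689] [326.64179988 194.22380107]
[ 377  178   68   81 3729] [409.74014481 218.0313757 ]
[409 295  14  13 141] [415.29078014 301.26241135]
colors [ 17 126 182] [ 25  46 182] [ 17  69 136] [ 18 121 171]
```

View pics/cropA.png

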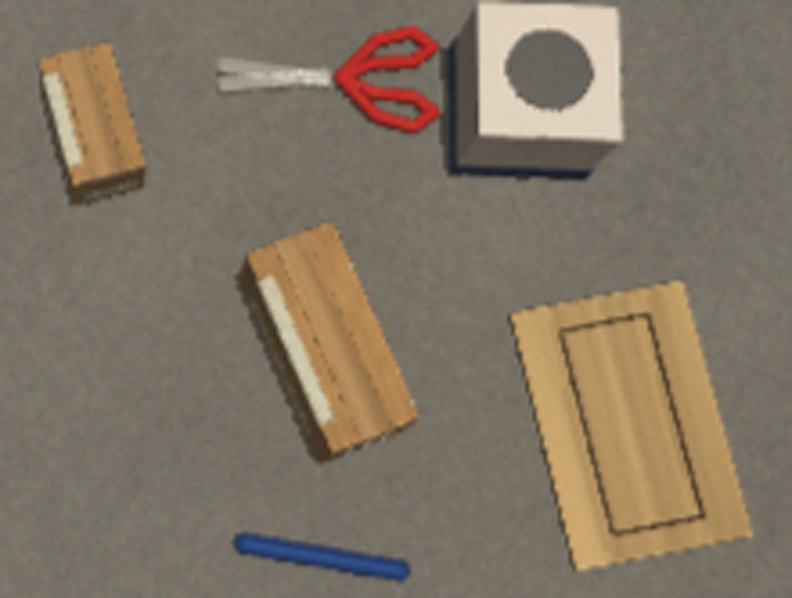

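View pics/cropB.png

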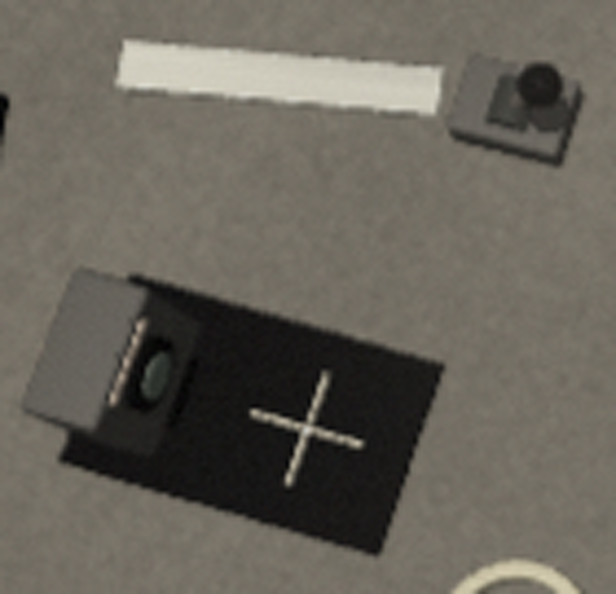

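The top view shows two boxes. The larger has its strip on the image-left side at crop (300,345), the smaller likewise at (63,120), and the board is at (630,425). The reader cross is at (308,428) with its lens to the image-left. The lever ball is at (541,84), leaning image-right (off), with the ruler just past the other end.

```bash
python3 - <<'E'
from h import *
np.set_printoptions(precision=1,suppress=True)
A=lambda p:(np.array(p,float)+.5)/3.6-.5+[235,100]
B=lambda p:(np.array(p,float)+.5)/4.4-.5+[70,110]
def quad(name,px,z):
    P=ray("top",px,z)[:,:2]; c=P.mean(0)
    e=[P[(i+1)%4]-P[i] for i in range(4)]
    s=(e[0]-e[2])/2; l=(e[1]-e[3])/2
    print(name,"c",c,"short",np.linalg.norm(s),np.rad2deg(np.arctan2(*s[::-1])),"long",np.linalg.norm(l),np.rad2deg(np.arctan2(*l[::-1])))
    return c
for z in(66,60): quad("big",A([(247,257),(333,224),(417,417),(333,457)]),z)
for z in(60,54): quad("sml",A([(40,60),(110,43),(144,168),(73,187)]),z)
quad("board",A([(511,314),(684,282),(751,536),(579,571)]),6)
quad("outl",A([(560,329),(648,314),(704,516),(615,534)]),6)
x=ray("top",B([(250,411),(363,444),(327,371),(290,486),(308,428)]),4)[:,:2]; print("cross",x.mean(0),x[4], np.rad2deg(np.arctan2(*(x[0]-x[1])[::-1])),np.rad2deg(np.arctan2(*(x[3]-x[2])[::-1])))
quad("plate",B([(130,275),(443,365),(380,553),(60,460)]),4)
quad("swbase",B([(472,53),(581,90),(562,152),(452,123)]),25)
print("ball",ray("top",B([(541,84)]),75))
# scene cross-check
S=lambda p:(np.array(p,float)+.5)/1.5625-.5
print("scene cross",ray("scene",S([(572,285)]),4),"ball",ray("scene",S([(559,348)]),75))
P=ray("scene",S([(283,315),(311,297),(366,349),(333,366)]),66);print("scene big",P.mean(0))
print("scene board", ray("scene",S([(141,345),(215,316),(242,384),(165,418)]),6).mean(0))
im=cv2.cvtColor(cv2.imread("pics/top0.png"),cv2.COLOR_BGR2HSV)
tl=ray("top",B([(440,66),(440,115)]),4); print("ruler end",tl)
rr=[("tape",(292/1.5625,400/1.5625),24),("cup",(152/1.5625,424/1.5625),90),("tissue",(600/1.5625,187/1.5625),90),("glue",(650/1.5625,471/1.5625),130),("markerL",(471/1.5625,392/1.5625),8),("markerR",(543/1.5625,404/1.5625),8),("scis",(462/1.5625,188/1.5625),8)]
for n,p,z in rr: print(n,ray("top",[p],z)[0])
E
```

```text
big c [ 520.3 -178.8] short 64.67538041789815 -62.16533073926768 long 148.42338029865618 -154.1462001439021
big c [ 521.7 -179.7] short 65.05353352029886 -62.165330739267745 long 149.29120297501441 -154.14620014390206
sml c [671.4  -0.8] short 52.205211931938 -70.44978009567484 long 98.02541053270797 -161.32434792442905
sml c [673.6  -0.6] short 52.50867835082812 -70.44978009567483 long 98.59522759107693 -161.324347924429
board c [ 487.2 -404.8] short 128.31043153127297 -74.57132648649387 long 188.95846102962332 -164.83781276748053
outl c [ 488.4 -405.1] short 65.70722069321575 -75.00027757196433 long 150.82043004558017 -164.37822028140434
cross [459.7 298.6] [459.6 298.3] 78.26872416428668 170.0707966832582
plate c [466.6 332.4] short 199.76393539665918 -101.57730430293519 long 117.24816786407933 168.59766911758618
swbase c [663.3 193.6] short 70.19514905716065 -102.94907436384757 long 43.269097695274326 170.81251709612803
ball [[659.3 170.4  75. ]]
scene cross [[459.4 298.5   4. ]] ball [[656.6 171.1  75. ]]
scene big [ 524.7 -178.    66. ]
scene board [ 489.6 -401.5    6. ]
ruler end [[691.7 248.3   4. ]
 [660.  244.3   4. ]]
tape [342.  157.1  24. ]
cup [287.4 349.5  90. ]
tissue [ 715.4 -309.9   90. ]
glue [ 278.3 -376.8  130. ]
markerL [ 378.5 -129.4    8. ]
markerR [ 368.4 -247.     8. ]
scis [729.3 -93.1   8. ]
```

```bash
cat >> h.py <<'E'
from scipy.spatial.transform import Rotation
def q(psi):
    c,s=np.cos(np.deg2rad(psi)),np.sin(np.deg2rad(psi))
    return Rotation.from_matrix(np.array([[0,c,s],[0,s,-c],[-1,0,0]])).as_quat()
def u(a): return np.array([np.cos(np.deg2rad(a)),np.sin(np.deg2rad(a))])
def P(xy,z): return [float(xy[0]),float(xy[1]),float(z)]
SWA=77.5; SWC=np.array([664.,199.])
MARK=np.array([459.6,298.4]); RA=78.45
BOARD=np.array([488.,-404.8]); BY=15.3   # board long-way direction
YAWS=lambda: (RA-90,RA-180,RA-270)        # box x yaw for left, front, right
E
python3 - <<'E'
from h import *
np.set_printoptions(precision=2,suppress=True)
R=Rotation.from_quat(bot.current_tcp_rot()).as_matrix(); print("start psi",np.rad2deg(np.arctan2(R[1,1],R[0,1])))
for n,xy,psi in [("sw",SWC-73*u(SWA),SWA-90),("swoff",SWC+73*u(SWA),SWA-90),("pickL",(521,-179),-63.8),("L",MARK-75*u(RA),RA-90),("F",MARK-33*u(RA),RA-180),("Rt",MARK-75*u(RA),RA-270),("pickS",(673,-.6),-71.1),("board",BOARD,BY-90)]:
    for d in (0,180):
        j=ik(P(xy,80),q(psi+d)); print(n,d,None if j is None else np.array(j))
E
```

```text
start psi 63.99926645570336
sw 0 [ 0.08  0.72  1.3  -0.    1.12  0.3 ]
sw 180 [ 0.08  0.72  1.3  -0.    1.12 -2.84]
swoff 0 [ 0.27  0.85  1.03 -0.    1.25  0.49]
swoff 180 [ 0.27  0.85  1.03 -0.    1.25 -2.65]
pickL 0 [-0.47  0.55  1.65 -0.    0.94  0.64]
pickL 180 [-0.47  0.55  1.65 -0.    0.94 -2.5 ]
L 0 [ 0.31  0.47  1.79 -0.    0.87  0.52]
L 180 [ 0.31  0.47  1.79 -0.    0.87 -2.63]
F 0 [ 0.39  0.51  1.72 -0.    0.91  2.16]
F 180 [ 0.39  0.51  1.72 -0.    0.91 -0.98]
Rt 0 [ 0.31  0.47  1.79 -0.    0.87 -2.63]
Rt 180 [ 0.31  0.47  1.79 -0.    0.87  0.52]
pickS 0 [-0.11  0.75  1.26 -0.    1.14  1.13]
pickS 180 [-0.11  0.75  1.26 -0.    1.14 -2.02]
board 0 [-0.81  0.68  1.39 -0.    1.07  0.49]
board 180 [-0.81  0.68  1.39 -0.    1.07 -2.65]
```

```bash
python3 - <<'E'
from h import *
o=q(SWA-90)
bot.command_gripper(0)
s=SWC-75*u(SWA)
bot.movep(P(s,170),o); bot.servo_line(P(s,66),v=120)
print(bot.servo_line(P(SWC-30*u(SWA),66),v=80,until_force=15), bot.current_tcp_pos())
print(bot.servo_line(P(SWC+12*u(SWA),66),v=40,until_force=8), bot.current_tcp_pos(), (np.array(bot.current_tcp_pos())[:2]-SWC)@u(SWA), bot.current_wrist_force())
b=SWC-20*u(SWA); bot.servo_line(P(b,66),v=80); bot.servo_line(P(b,220),v=200)
bot.movep(P((480,60),300),q(-63.8+180)); bot.command_gripper(85)
im=snap("top","top1",(85,445,100,260),2.2); print(bot.current_t())
E
```

```text
False [657.30639458 170.07483932  65.65971661]
True [663.61660877 199.10929579  65.17561237] 0.02372399349395895 [-1.22230994 -3.04179411  2.75368008]
9.5583
```

View pics/top1.png

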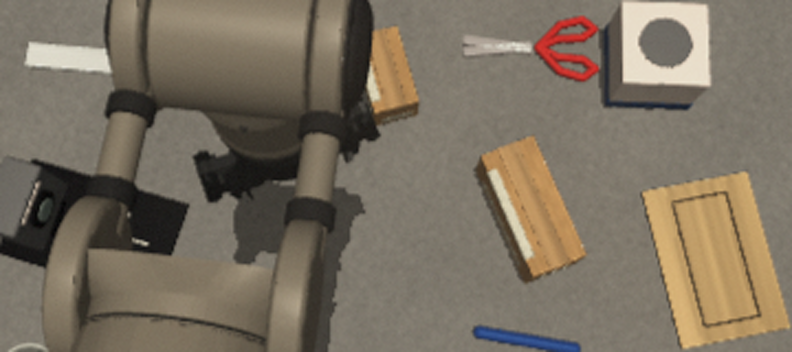

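```bash
python3 - <<'E'
from h import *
im=cv2.cvtColor(imaging.read_camera("scene"),cv2.COLOR_RGB2BGR)
a=cv2.imread("pics/scene0.png")
c=lambda i:cv2.resize(i[200:260,335:415],None,fx=4.8,fy=4.8,interpolation=cv2.INTER_CUBIC)
cv2.imwrite("pics/sw1.png",np.hstack([c(a),c(im)]))
for s in(-29,24,29): print(s,(proj("scene",P(SWC+s*u(SWA),74.7))-[335,200])*4.8)
E
```

```text
-29 [[108.43873415 110.38027711]]
24 [[215.23709241 108.7428849 ]]
29 [[225.31764991 108.58833359]]
```

View pics/sw1.png

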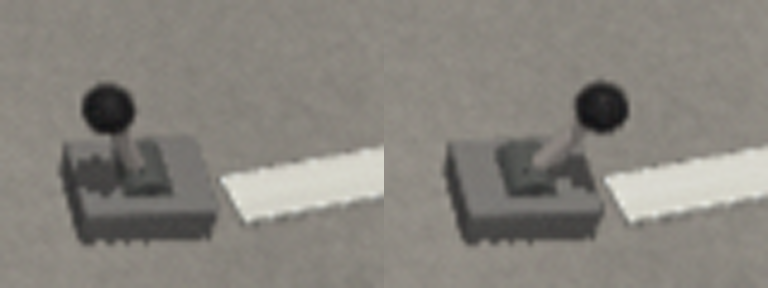

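```bash
python3 - <<'E'
from h import *
bot.command_gripper(0)
o=q(SWA-90); s=SWC-20*u(SWA)
bot.movep(P(s,220),o); bot.servo_line(P(s,66),v=150)
print(bot.servo_line(P(SWC+9*u(SWA),66),v=25,until_force=25), (np.array(bot.current_tcp_pos())[:2]-SWC)@u(SWA), bot.current_wrist_force())
bot.servo_line(P(s,66),v=80); bot.servo_line(P(s,220),v=200)
bot.movep(P((480,60),300),q(-63.8+180)); bot.command_gripper(85)
im=cv2.cvtColor(imaging.read_camera("scene"),cv2.COLOR_RGB2BGR)
m=(im[200:245,350:415].max(2)<40).astype(np.uint8); n,l,st,ce=cv2.connectedComponentsWithStats(m)
for i in range(1,n):
    if st[i,4]>15: print(st[i],((ce[i]+[350,200])-[335,200])*4.8)
print(bot.current_t())
E
```

```text
True -0.041725985485646266 [ 0.28866048 -2.97393815  2.55711262]
[26 18  9  9 53] [214.64150943 109.31320755]
18.8333
```

```bash
cat >> h.py <<'E'
def changed(crop,name="top",ref="pics/top0.png"):
    im=cv2.cvtColor(imaging.read_camera(name),cv2.COLOR_RGB2BGR); x0,x1,y0,y1=crop
    d=cv2.absdiff(im,cv2.imread(ref))[y0:y1,x0:x1].max(2); return int((d>40).sum()),im
def pick(xy,psi,z,f=60,lift=200):
    bot.movep(P(xy,220),q(psi)); bot.servo_line(P(xy,z+25),v=200)
    if bot.servo_line(P(xy,z),v=60,until_force=15): print("CONTACT",bot.current_tcp_pos()); return False
    bot.command_gripper(0 if f<0 else 20,f); w=bot.current_gripper_width()
    bot.servo_line(P(xy,lift),v=150); bot.dwell(.3)
    print("pick w",w,bot.current_gripper_width(),"F",bot.current_wrist_force(),"t",bot.current_t()); return True
LBOX=(295,358,155,236)
E
python3 - <<'E'
from h import *
im=cv2.imread("pics/scene0.png")
m=(im[200:245,350:415].max(2)<40).astype(np.uint8); n,l,st,ce=cv2.connectedComponentsWithStats(m)
for i in range(1,n):
    if st[i,4]>15: print(st[i],((ce[i]+[350,200])-[335,200])*4.8)
n,im=changed(LBOX); print("changed",n)
if n<30:
    f0=bot.current_wrist_force()
    pick((520.8,-179),-63.8+180,30)
    cv2.imwrite("pics/t2.png",cv2.resize(cv2.cvtColor(imaging.read_camera("scene"),cv2.COLOR_RGB2BGR)[100:300,130:330],None,fx=3,fy=3))
E
```

```text
[ 3 19  9  9 56] [106.11428571 109.8       ]
changed 1371
```

```bash
python3 - <<'E'
from h import *
bot.movep(P((400,-60),330),q(-63.8+180))
im=snap("top","top2"); 
sc=snap("scene","scene2")
a=lambda i,c,s:cv2.resize(i[c[2]:c[3],c[0]:c[1]],None,fx=s,fy=s,interpolation=cv2.INTER_CUBIC)
v=np.zeros((600,790,3),np.uint8); L=a(im,(235,455,100,260),3.5); v[:min(600,L.shape[0]),:770]=L; cv2.imwrite("pics/v2.png",v)
def blob(im,c):
    x0,x1,y0,y1=c; m=(im[y0:y1,x0:x1].max(2)<40).astype(np.uint8); n,l,st,ce=cv2.connectedComponentsWithStats(m)
    return [(st[i,2:],ce[i]+[x0,y0]) for i in range(1,n) if st[i,4]>15]
for i,n in ((cv2.imread("pics/top0.png"),"top"),(im,"top"),(cv2.imread("pics/scene0.png"),"scene"),(sc,"scene")):
    for b in blob(i,(165,205,115,150) if n=="top" else (350,415,200,245)): print(n,b[0],ray(n,[b[1]],74.7)[0])
E
```

```text
top [ 9  9 65] [657.97830142 170.9460964   74.7       ]
top [ 9  9 62] [668.28197791 223.9625363   74.7       ]
scene [ 9  9 56] [657.09657725 169.72866175  74.7       ]
scene [ 9  9 61] [668.41423152 222.72358857  74.7       ]
```

View pics/v2.png

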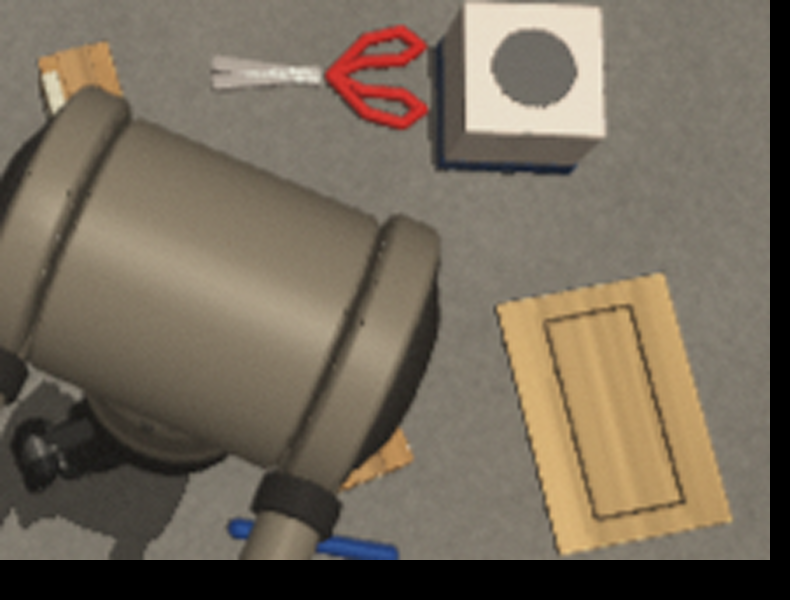

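The large box has been knocked. Its near corner is now at crop (411,460), against about (405,405) expected. The lever ball travelled 54 mm, so I'll check it against the block from a clear pose.

```bash
python3 - <<'E'
from h import *
sw=cv2.imread("pics/top2.png")
bot.movep(P((430,180),300),q(-63.8+180)); bot.dwell(.3)
im=snap("top","top3")
a=lambda i,c,s:cv2.resize(i[c[2]:c[3],c[0]:c[1]],None,fx=s,fy=s,interpolation=cv2.INTER_CUBIC)
v=np.zeros((600,780,3),np.uint8)
v[:, :360]=a(im,(290,380,150,300),4)
v[:300,370:770]=a(sw,(165,205,115,145),10)
v[300:600,370:770]=a(cv2.imread("pics/top0.png"),(165,205,115,145),10); cv2.imwrite("pics/v3.png",v); print(bot.current_t())
E
```

```text
20.9333
```

View pics/v3.png

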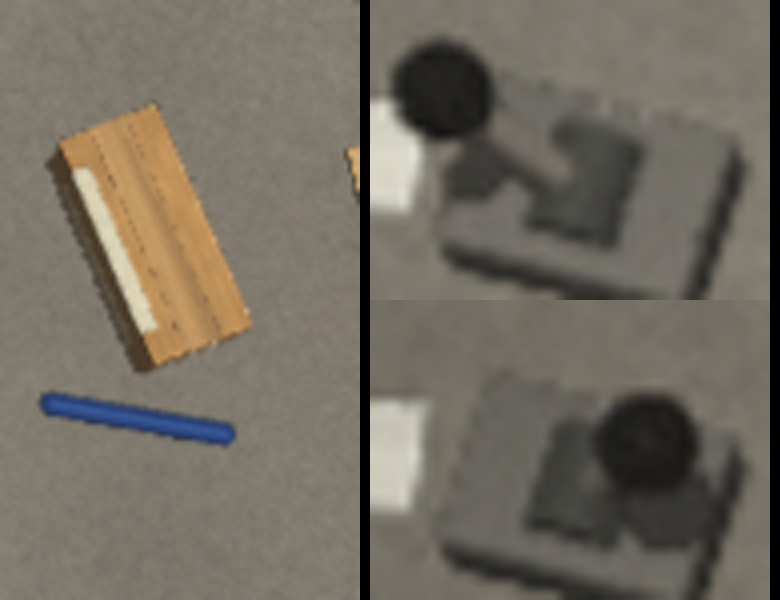

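```bash
python3 - <<'E'
from h import *
np.set_printoptions(precision=1,suppress=True)
B=lambda p:(np.array(p,float)-[370,300]+.5)/10-.5+[165,115]
C=ray("top",B([(488,375),(735,440),(687,600),(440,535)]),25)[:,:2]; c=C.mean(0)
ux=(C[0]-C[1]+C[3]-C[2])/2; uy=C[0]-C[3]; print(c,np.linalg.norm(ux),np.linalg.norm(uy),np.rad2deg(np.arctan2(*ux[::-1])))
for b in [(658,170.9),(668.3,224.0)]: print((np.array(b)-c)@ux/np.linalg.norm(ux), "perp",(np.array(b)-c)@np.array([-ux[1],ux[0]])/np.linalg.norm(ux))
A=lambda p:(np.array(p,float)+.5)/4-.5+[290,150]
D=ray("top",A([(57,148),(155,104),(250,325),(150,370)]),66)[:,:2]
s=(D[1]-D[0]+D[2]-D[3])/2; l=(D[3]-D[0]+D[2]-D[1])/2
print("large",D.mean(0),np.linalg.norm(s),np.rad2deg(np.arctan2(*s[::-1])),np.linalg.norm(l),np.rad2deg(np.arctan2(*l[::-1])))
E
```

```text
[663.3 195.6] 68.83673830551413 46.2797913459015 79.1451085605624
-25.2635508166858 perp 0.5398126317898801
28.82606549195894 perp 0.4240215112667453
large [ 482.6 -182.7] 67.74326559230205 -61.31394635923313 148.05507270719852 -154.41466951135268
```

```bash
python3 - <<'E'
from h import *
if pick((482.6,-182.7),-63.7+180,30):
    im=cv2.cvtColor(imaging.read_camera("scene"),cv2.COLOR_RGB2BGR)
    cv2.imwrite("pics/t2.png",cv2.resize(im[60:280,130:350],None,fx=2.7,fy=2.7,interpolation=cv2.INTER_CUBIC))
E
```

```text
pick w 65.23633673906026 65.02947895192426 F [-0.50914914 -0.18011539 -2.36084647] t 25.775
```

View pics/t2.png

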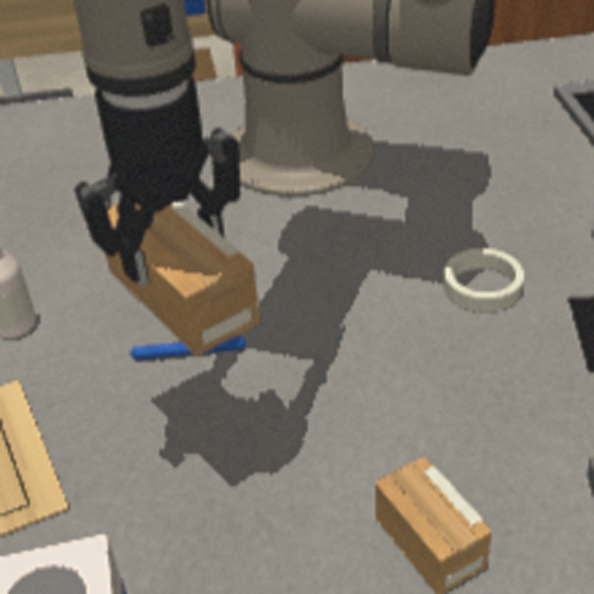

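```bash
cat >> h.py <<'E'
def read(half,zread,names,carry=200,extra=0):
    "half: (end, front) distances; box must be held with tool psi = box yaw+180"
    w0=bot.current_gripper_width(); pics=[]
    back=MARK-(half[0]+8)*u(RA)
    for k,(nm,yaw,d) in enumerate(zip(names,YAWS(),(half[0],half[1],half[0]))):
        psi=yaw+180
        if k==0: bot.movep(P(back,carry),q(psi)); bot.servo_line(P(back,zread),v=150)
        else: bot.movep(P(back,zread),q(psi))
        bot.servo_line(P(MARK-d*u(RA),zread),v=50); bot.dwell(1.6)
        w=bot.current_gripper_width(); pics.append(imaging.read_camera("scene"))
        print(nm,"w",w,"F",np.round(bot.current_wrist_force(),2),"tcp",np.round(np.array(bot.current_tcp_pos())-P(MARK-d*u(RA),zread),2),"t",bot.current_t())
        if abs(w-w0)>2: print("SLIP?"); break
        bot.servo_line(P(back,zread),v=80)
    else: bot.servo_line(P(back,carry),v=150)
    v=np.hstack([cv2.resize(p[110:250,325:425],None,fx=2.6,fy=4*.65,interpolation=cv2.INTER_CUBIC) for p in pics])
    cv2.imwrite("pics/read_%s.png"%names[0],cv2.cvtColor(v,cv2.COLOR_RGB2BGR))
    [cv2.imwrite("pics/raw_%s.png"%n,cv2.cvtColor(p,cv2.COLOR_RGB2BGR)) for n,p in zip(names,pics)]
E
python3 - <<'E'
from h import *
read((75,33),74,("L_left","L_front","L_right"))
for n,psi,d in (("F front: left label",RA-180,33),("R: front label",RA-270,75)):
    c=MARK-d*u(RA)
    P0=np.r_[c+u(psi+90)*75,60] if d==33 else np.r_[c-u(psi)*33,60]
    print(n,(proj("scene",P0)-[325,110])*2.6)
print((proj("scene",P(MARK,60))-[325,110])*2.6)
E
```

```text
L_left w 65.17412264536902 F [-1.09 -0.5  -3.51] tcp [-0.    0.    0.01] t 30.2667
L_front w 65.02487383562621 F [ 0.02  0.36 -2.96] tcp [0.01 0.01 0.02] t 34.7167
L_right w 64.96755815598874 F [-0.11 -0.04 -2.9 ] tcp [ 0.01 -0.01  0.01] t 38.85
F front: left label [[101.78423296 197.15986854]]
R: front label [[ 53.67869131 171.78823007]]
[[115.64118934 150.25971941]]
```

View pics/read_L_left.png

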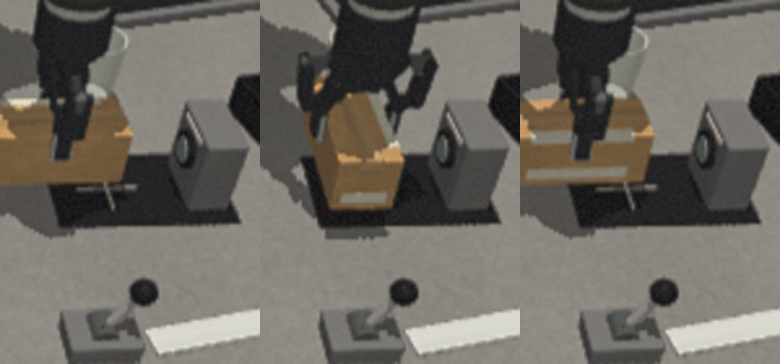

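All three large reads look right: the left label is at panel 2 (364,198) and the front label at panel 3 (577,173), both within about 2–3 mm of prediction, and the box is level. Next I set the large box down and pick up the small one.

```bash
cat >> h.py <<'E'
def place(xy,psi,z,hover=40,opening=85):
    bot.movep(P(xy,z+170),q(psi)); bot.servo_line(P(xy,z+hover),v=180); 
    hit=bot.servo_line(P(xy,z),v=30,until_force=12); print("place hit",hit,np.round(bot.current_tcp_pos(),2),bot.current_gripper_width())
    bot.command_gripper(opening); bot.dwell(.3); bot.servo_line(P(xy,z+130),v=150)
E
python3 - <<'E'
from h import *
place((482.6,-182.7),-63.7+180,29.5)
bot.movep(P((430,180),300),q(-71.1+180)); bot.dwell(.2)
n,im=changed((244,278,110,160)); print("small changed",n,bot.current_t()); cv2.imwrite("pics/top4.png",im)
r=cv2.imread("pics/top3.png"); print("large diff",(cv2.absdiff(im,r)[150:240,295:358].max(2)>40).sum())
if n<25 and pick((673,-.7),-71.1+180,22):
    read((49,27),66,("S_left","S_front","S_right"))
    for n,psi,d in (("F front: left label",RA-180,27),("R: front label",RA-270,49)):
        c=MARK-d*u(RA); P0=np.r_[c+u(psi+90)*49,60] if d==27 else np.r_[c-u(psi)*27,60]
        print(n,(proj("scene",P0)-[325,110])*2.6)
E
```

```text
place hit True [ 482.46 -182.66   30.8 ] 64.6551552754739
small changed 0 48.1083
large diff 304
pick w 53.21115859461456 53.23358248761212 F [ 0.28535192 -0.3566019  -1.19347905] t 52.9083
S_left w 52.898466382947504 F [-0.53  0.2  -1.66] tcp [ 0.    0.   -0.01] t 57.1583
S_front w 53.10063954806803 F [-0.31 -1.23 -2.05] tcp [-0.01  0.    0.  ] t 61.2083
S_right w 53.23768413356242 F [ 0.35 -0.21 -2.05] tcp [-0.03 -0.01 -0.01] t 65.0917
F front: left label [[101.66266598 180.44651645]]
R: front label [[ 76.58010369 167.48401953]]
```

View pics/read_S_left.png

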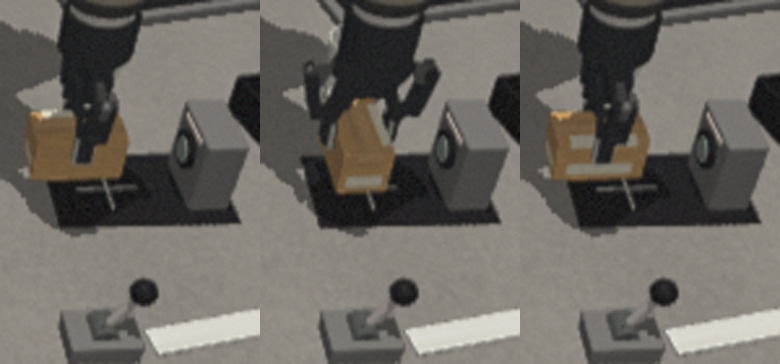

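Small reads are good too: the labels at (364,182) and (600,169) match prediction to about 2 mm. I'll set the small box down and look at the large one again.

```bash
python3 - <<'E'
from h import *
place((673,-.7),-71.1+180,21.5)
bot.movep(P((430,180),300),q(-63.7+180)); bot.dwell(.2)
im=snap("top","top5"); print(bot.current_t())
a=lambda i,c,s:cv2.resize(i[c[2]:c[3],c[0]:c[1]],None,fx=s,fy=s,interpolation=cv2.INTER_CUBIC)
v=np.zeros((600,780,3),np.uint8)
v[:, :360]=a(im,(290,380,150,300),4); v[:400,370:770]=a(im,(235,285,105,155),8); cv2.imwrite("pics/v5.png",v)
E
```

```text
place hit False [672.92  -0.69  22.71] 53.16954240552298
74.2
```

View pics/v5.png

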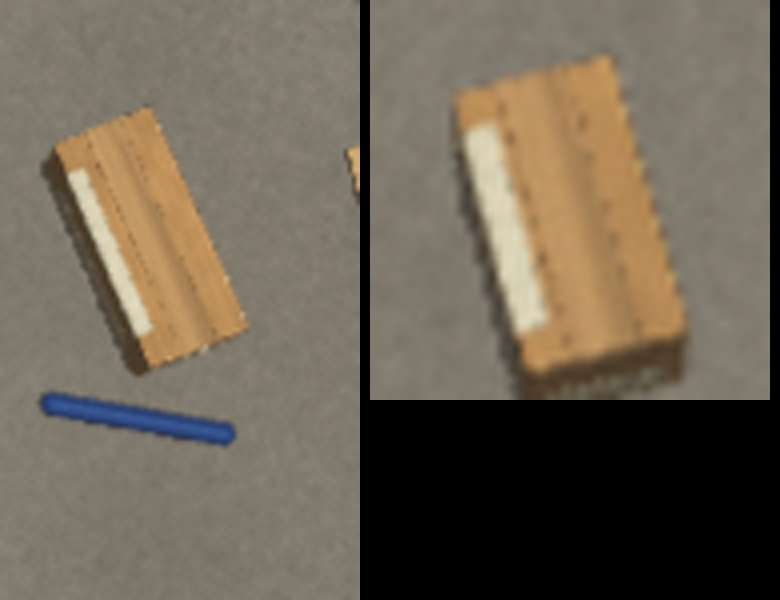

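```bash
python3 - <<'E'
from h import *
np.set_printoptions(precision=1,suppress=True)
def quad(D):
    D=D[:,:2]; s=(D[1]-D[0]+D[2]-D[3])/2; l=(D[3]-D[0]+D[2]-D[1])/2
    print(D.mean(0),np.linalg.norm(s),np.rad2deg(np.arctan2(*s[::-1])),np.linalg.norm(l),np.rad2deg(np.arctan2(*l[::-1])))
A=lambda p:(np.array(p,float)+.5)/4-.5+[290,150]
B=lambda p:(np.array(p,float)-[370,0]+.5)/8-.5+[235,105]
quad(ray("top",A([(53,150),(152,107),(247,325),(148,370)]),66))
quad(ray("top",B([(453,95),(612,55),(688,328),(527,375)]),54))
# board outline + edges by contour fit
im=cv2.imread("pics/top5.png"); hsv=cv2.cvtColor(im,cv2.COLOR_BGR2HSV)
m=cv2.inRange(hsv,(5,70,60),(28,255,255))[170:265,365:455]; m=cv2.morphologyEx(m,cv2.MORPH_CLOSE,np.ones((5,5)))
c=max(cv2.findContours(m,cv2.RETR_EXTERNAL,cv2.CHAIN_APPROX_NONE)[0],key=cv2.contourArea)
W=ray("top",c[:,0]+[365,170],6)[:,:2].astype(np.float32); print("board",cv2.minAreaRect(W))
E
```

```text
[ 481.7 -180.9] 67.59062122949571 -61.56157821179476 146.81894907942313 -153.9310986788455
[674.1   0.9] 53.869595561722974 -69.52566300394096 97.50972246758246 -161.03549359958106
board ((487.31829833984375, -404.0616760253906), (191.80819702148438, 131.85333251953125), 15.204172134399414)
```

```bash
python3 - <<'E'
from h import *
b=(487.8,-405.8); psi=15.25-90+180
if pick((482.5,-182.7),-63.7+180,30.5):
    if bot.current_gripper_width()>60:
        place(b,psi,35.5)
bot.movep(P((430,180),300),q(-71.1+180)); bot.dwell(.2)
im=snap("top","top6"); n=(cv2.absdiff(im,cv2.imread("pics/top5.png"))[110:160,244:278].max(2)>40).sum(); print("small diff",n,bot.current_t())
save(im,"v6",(365,455,165,270),5.6)
E
```

```text
pick w 65.74281372088454 65.12225644590731 F [-0.09733862  0.45184773 -2.97802666] t 79.0417
place hit True [ 487.69 -405.72   37.04] 65.13871980929102
small diff 0 86.0917
```

View pics/v6.png

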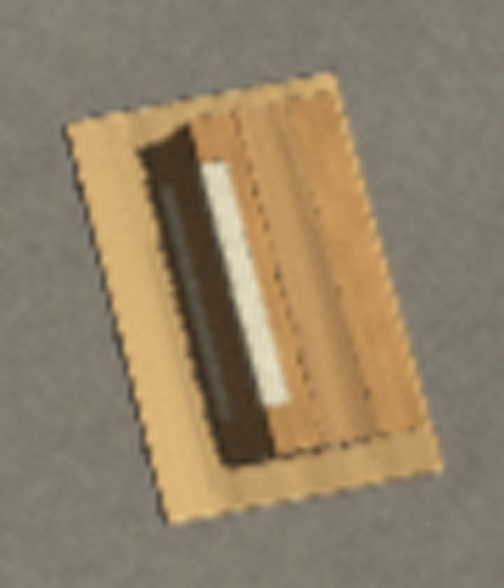

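```bash
python3 - <<'E'
from h import *
np.set_printoptions(precision=1,suppress=True)
A=lambda p:(np.array(p,float)+.5)/5.6-.5+[365,165]
b=ray("top",A([(66,128),(335,74),(442,470),(168,523)]),6)[:,:2]
e=ray("top",A([(140,150),(222,465)]),6)[:,:2]; t=ray("top",A([(190,126),(335,93),(426,424),(273,459)]),72)[:,:2]
l=(b[0]-b[3]+b[1]-b[2]); l/=np.linalg.norm(l); s=np.array([l[1],-l[0]]); c=b.mean(0)
ang=lambda v:np.rad2deg(np.arctan2(v[1],v[0]))
print("board c",c,ang(l)); print("bottom edge s,l (want -33,+-75)",[( (p-c)@s,(p-c)@l) for p in e],ang(e[0]-e[1]))
print("top c off",(t.mean(0)-c)@s,(t.mean(0)-c)@l,[((p-c)@s,(p-c)@l) for p in t],ang(t[0]-t[3]),ang(t[1]-t[2]))
E
```

```text
board c [ 487.  -404.1] 15.1672638308049
bottom edge s,l (want -33,+-75) [(np.float64(-33.99804365061168), np.float64(76.36823859386982)), (np.float64(-33.605803985089636), np.float64(-73.22032914970762))] 15.317500083648907
top c off 0.4995627491109842 -0.3073007575157423 [(np.float64(-32.39666779863378), np.float64(72.69602125260302)), (np.float64(34.44566079943439), np.float64(75.34102299027406)), (np.float64(34.21983975285352), np.float64(-73.46396357215434)), (np.float64(-34.27058175721021), np.float64(-75.80228370078575))] 14.444281420591444 15.08031390217215
```

```bash
python3 - <<'E'
from h import *
b=(487.8,-405.8); psi=15.25-90+180
if pick((673,-.7),-71.1+180,22.5):
    if bot.current_gripper_width()>48: place(b,psi,93.5)
bot.movep(P((430,0),300),q(SWA-90)); bot.command_gripper(0)
# lever off: push from +x side towards -x
s=SWC+80*u(SWA); bot.movep(P(s,200),q(SWA-90)); 
im=snap("top","top7"); sc=snap("scene","scene7"); print(bot.current_t())
a=lambda i,c,s:cv2.resize(i[c[2]:c[3],c[0]:c[1]],None,fx=s,fy=s,interpolation=cv2.INTER_CUBIC)
cv2.imwrite("pics/v7.png",np.hstack([a(im,(365,455,165,270),4.3),a(sc,(80,170,160,265),4.3)]))
E
```

```text
pick w 53.300824549232885 53.0955862973116 F [-0.61686246 -0.60180998 -2.06154329] t 90.8917
place hit True [ 487.73 -405.77   95.12] 53.38105441307044
100.9917
```

View pics/v7.png

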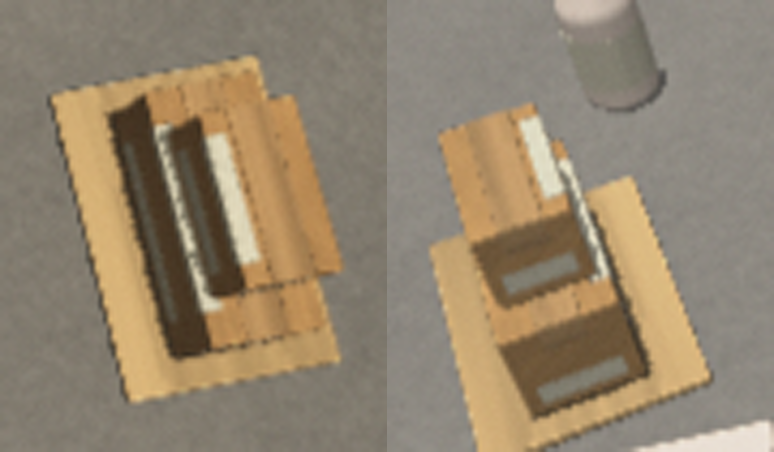

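```bash
python3 - <<'E'
from h import *
np.set_printoptions(precision=1,suppress=True)
A=lambda p:(np.array(p,float)+.5)/4.3-.5+[365,165]
l=u(15.2); s=np.array([l[1],-l[0]]); c=np.array([487.,-404.1]); ang=lambda v:np.rad2deg(np.arctan2(v[1],v[0]))
for px,z in (([(170,133),(212,292)],72),([(205,119),(293,95),(340,270),(245,295)],126)):
    w=ray("top",A(px),z)[:,:2]; print(z,[np.array([(p-c)@s,(p-c)@l]) for p in w],ang(w[0]-w[-1]),(w.mean(0)-c)@s,(w.mean(0)-c)@l)
bot.servo_line(P(SWC+80*u(SWA),66),v=150)
print(bot.servo_line(P(SWC+40*u(SWA),66),v=60,until_force=15))
print(bot.servo_line(P(SWC-16*u(SWA),66),v=30,until_force=25),(np.array(bot.current_tcp_pos())[:2]-SWC)@u(SWA))
b=SWC+20*u(SWA); bot.servo_line(P(b,66),v=80); bot.servo_line(P(b,220),v=200)
bot.movep(P((430,180),330),q(SWA-90)); bot.dwell(.3)
im=snap("top","top8"); sc=snap("scene","scene8"); print(bot.current_t())
for i,n in ((im,"top"),(sc,"scene")):
    x0,x1,y0,y1=(165,205,115,150) if n=="top" else (350,415,200,245)
    m=(i[y0:y1,x0:x1].max(2)<40).astype(np.uint8); k,_,st,ce=cv2.connectedComponentsWithStats(m)
    for j in range(1,k):
        if st[j,4]>15: print(n,st[j,2:],ray(n,[ce[j]+[x0,y0]],74.7)[0])
cv2.imwrite("pics/v8.png",np.vstack([cv2.resize(im,None,fx=.78*1.2,fy=.78*1.2)[:290],cv2.resize(sc,None,fx=.78*1.2,fy=.78*1.2)[60:350]]))
E
```

```text
72 [array([-24.1,  49.5]), array([-24.2, -43.4])] 15.157361298812667 -24.166706103057745 3.0508195967368046
126 [array([-23.8,  46.1]), array([26.7, 50.1]), array([ 25.6, -47.1]), array([-27.7, -50.6])] 12.90055680198755 0.18053796915267392 -0.3742081019747463
False
False -10.585918551093544
107.8167
top [ 9  9 59] [656.6 168.   74.7]
scene [ 9  9 56] [658.  166.2  74.7]
```

View pics/v8.png

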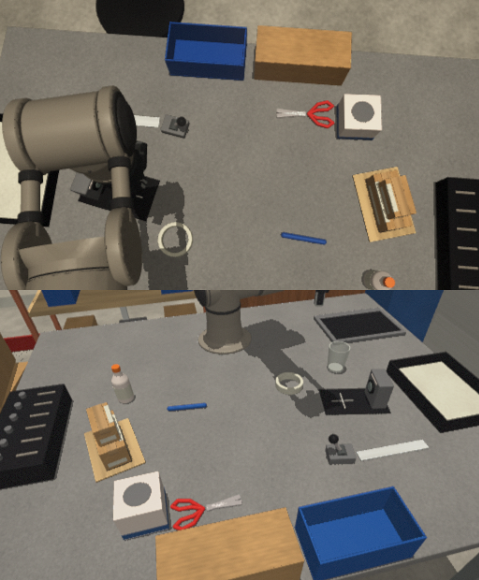

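```bash
python3 - <<'E'
from h import *
job.finish_job(); print(bot.current_t())
E
```

```text
the job is handed in; nothing more can be done
the job is handed in; nothing more can be done
```

The job is handed in at about 108 s of the 210 s allowed; `job.finish_job()` gives no verdict, so what follows rests on my own camera and force checks. Two boxes were present, the large and the small.

- **Lever on:** I threw it to a hard stop. Pushes stopped at 8 N and at 25 N ended within 0.1 mm of the same place.
- **Knock:** the large box was shifted about 4 cm before I reached it, so I measured it again and then picked it up.
- **Reads:** both boxes were held left end, front, right end, each still for 1.6 s with a steady grip width. The scene pictures put the labels about 2–3 mm from the reading point. Part of that looks like camera calibration error, and I did not correct the reads for it.
- **Order:** I set each box back on the bench after its reads and began stacking only once both had been read.
- **Stack:**
  - The large box is centred on the board within about 1 mm, and its yaw matches the board's within about 0.5°.
  - The small box's top is centred within about 0.5 mm. Its lower front edge measured about 3 mm off by hand-picked pixels, so those two checks disagree slightly.
- **Lever off:** I pushed it until the lever stopped moving. The force limit did not trigger, but the arm was held 5 mm short of its target. The ball ended 2–4 mm past where it started, so I take it as fully off; the lever seems to have started slightly short of its stop.
- **Bystanders:** everything visible in the last pictures looked undisturbed. I did not measure each item again.

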